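# Find and seat the rocking pot lid on the bathroom counter

## Robot

A 7-joint arm with a two-finger parallel gripper is mounted at the origin on the work surface. World frame = base frame: x ahead of the robot, y to its left, z up, the work surface at z = 0. Lengths are in m, angles in rad, forces in N, time in s.
With the tool pointing down it reaches from about 0.35 to 0.9 m from the base axis. Payload 8.1 kg.
Tool frame: the origin (TCP) lies at the very end of the fingers, on their centre line; the grasp point (between the pads) lies 19 mm behind it (arm.tcp_to_grasp is the z of the grasp point in the tool frame, in m); z points along the fingers, y is the line along which they close (so a half turn about z gives the same grasp; the last joint's range is limited). The gripper opens to 92 mm and grips with 3 to 60 N. Pads are 19 mm wide; open, the fingers measure 130 mm over their backs; the gripper's body (75 mm by 190 mm) begins 47 mm behind the grasp point.
Start: joints at [-1.337, 0.434, 0.025, 1.573, -0.012, 1.134, -0.075], TCP at [0.207, 0.59, 0.227] pointing down, gripper open.
Joint ranges: [-2.62, 2.62], [-0.44, 2.09], [-1.27, 1.32], [0.08, 2.57], [-1.32, 4.46], [0.12, 2], [-2.74, 2.74]. Speed limits (rad/s): [2.22, 2.22, 3.01, 3.01, 3.14, 3.14, 3.14].

## Interface

Orientations are given as a rotation vector (axis times angle).
In Python, from cell import readout, vision, sign_off, arm gives the robot as it stands. The module is installed in compiled form; this text tells all that it offers.
- The arm moves only by the shell command python3 -m creep 'ROWS' [FORCE]. ROWS is JSON, a list of rows, each a list of 5 numbers: the shift along the tool's x, y, z in units of 4 cm (1.0 is 4 cm), then the turn about the tool's z in units of 4 degrees (1.0 is 4 degrees), then the opening, from 0 (shut) to 1 (fully open). A call has 1 to 12 rows; each row shifts and turns the commanded pose from where the row before left it, along the tool's axes as they then stand; what a row does not reach is not made up. A row lasts 1/8 s, in which the tool goes at most 62.5 mm and 10.7 degrees, less where a joint would pass 70% of its speed; a pose out of reach is approached as far as the arm can. A call with a number of a shift or a turn outside -1 to 1 is refused whole. A call with a gripper value outside its range is refused whole. The fingers move at their own pace and stop on an object; FORCE is the grip in N (left out, the last holds). Time passes only in rows, so rows that do not move let the fingers close. It gives the time, the measured TCP pose, the force, the opening and the grip force at its end, in the units of the state.
- readout.observe(): the state, without advancing time (a new reading comes with each control period).
- vision.get_image(name): name is "scene" or "top" or "wrist"; returns a dict with "pixels" (420x560x3 uint8, blue, green, red), "z_map" (420x560 float32, m along the optical axis (not along the pixel's ray), 0 where there is no reading), "camera_matrix" (3x3 intrinsics, pixels), "k1" (the pictures are not rectified: a ray, as slopes to the right and down, at radius r is drawn at 1 + k1 r^2 times it, then the intrinsics apply), "position" and "rotation" of the camera in the world. Camera axes: x right, y up, looking along -z (the intrinsics and any distortion apply to the point x, -y, -z); pixel columns grow to the right and rows downward; lengths in m; the calibration is good to about 2 mm. A picture is of the moment at which its call begins.
- sign_off(): hands the job in; it is judged then, once.
The state is a dict: "clock": time; "joints": joint angles; "dq": joint speeds; "joint_efforts": joint torques, N m; "position": TCP position; "ee_rot": TCP orientation; "force": force on the tool from outside, world axes, zero at the start; "ft_torque": the same for the moment, N m; "width": opening from 0.0 (shut) to 1.0 (fully open); "gripper_force": force on a finger pad.
Only numpy, scipy, OpenCV 4.12 (cv2) and the standard library are available. Lean on these libraries where they do the work, as an engineer would, in place of code of your own. Each camera call takes 0.05 s, during which the arm holds its last target. There are 200 camera calls.

## Task

One of the four identical round lids on the wooden stand is not pushed home. Press the lids near their edges with closed fingertips to find the one that rocks, make it rock, and then press that lid on its middle until it sits fully down and level. Pinch and lift nothing, and leave the bottles, the tumbler and the soap where they are.

Things in the scene. Friction and masses are not known exactly. Their poses are not given: they have to be found in the camera images.
- stand: wooden board 290 x 290 x 30 mm, fixed to the counter; origin at the centre of its underside, on the counter. In its own frame four pots with lids stand at x = +-65 mm, y = +-65 mm, in random order
- lid_a (a point): one of four identical plain pale-wood lids, flat, round, 90 mm across, 22 mm tall, each on a white pot 80 mm across. This point: middle of the flat top, z up out of the lid. Tops lie 73 to 87 mm above the counter, each pot at its own height: neither height nor letter tells which lid is unseated (it lies level, 5 mm too high on its own pot, gap hidden by its skirt). Lids cannot be lifted off
- lid_b (a point): another such lid; this point is the middle of its flat top. A seated lid is rigid. The unseated one, pressed some 30 mm from its middle with 3 N or more, on any side, rocks about its middle by about 0.12 rad; the pressed spot sinks some 4 mm until the rim meets the pot, and it springs level when let go. Pressing its edge lightly does not seat it
- lid_c (a point): another such lid; this point is the middle of its flat top. The unseated lid, pressed on its middle, resists with about 8 N, slides down 5 mm and stops on its pot (12 to 20 N is plenty); it then stays down and no longer rocks
- lid_d (a point): another such lid; this point is the middle of its flat top
- small_bottle: loose amber bottle with black cap, 28 mm across, 70 mm tall, standing on the 30 mm thick board midway between the four pots (up to 6 mm off its centre); origin at the centre of its underside. Leave alone: press the lids on the side away from it
- shampoo: loose green bottle with black cap, 38 mm across, 105 mm tall, on the counter beside the stand; origin at the centre of its underside. Leave alone
- tumbler: loose white ceramic cup, 68 mm across, 85 mm tall, on the counter beside the stand; origin at the centre of its underside. Leave alone
- soap: loose white bar of soap 75 x 50 x 24 mm on the counter near the stand; origin at the centre of its underside. Leave alone

How it is judged:
By the outcome, as a careful person would: the job done as asked, in the order asked, and still so for the second after the job is handed in, with the robot touching nothing.
It also fails if it takes over 48 s, if anything falls off the work surface, if the arm or the gripper's body presses on something with over 40 N, if the wrist force passes 120 N, or if a joint passes its speed limit or range.

## Working session

There is one attempt and no reset: what is moved stays moved. The work goes in short steps, Python scripts to look and compute and a shell command to move; the robot and the scene stay as the last step left them, time stands still between calls to the robot, and variables do not carry over. Pictures are saved under pics/ and viewed, at most 10 in all, crops included, and the job is handed in when it is done.

```bash
mkdir -p pics
python3 - <<'E'
from cell import readout, vision
import cv2,numpy as np
for n in("top","scene"):
    d=vision.get_image(n); cv2.imwrite(f"pics/{n}0.png",d["pixels"]); np.savez(f"{n}0.npz",**d)
s=readout.observe(); print({k:np.round(v,3).tolist() for k,v in s.items()})
E
```

```text
{'clock': 0.1, 'joints': [-1.337, 0.435, 0.025, 1.574, -0.012, 1.134, -0.075], 'dq': [-0.001, -0.002, -0.0, -0.003, -0.001, 0.0, 0.0], 'joint_efforts': [0.003, -66.912, 0.988, -31.515, -0.06, 0.037, 0.0], 'position': [0.206, 0.589, 0.226], 'ee_rot': [-0.527, -3.097, 0.002], 'force': [-0.564, -0.025, -0.184], 'ft_torque': [0.02, 0.003, -0.005], 'gripper_force': 0.0, 'width': 1.0}
```

View pics/top0.png

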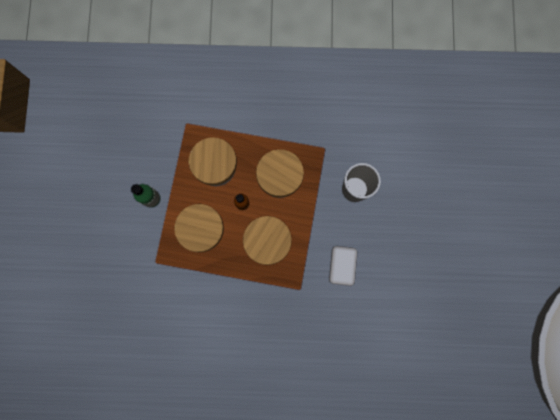

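The top view shows the lids at about (212,161), (280,172), (199,228) and (268,240). The small bottle is at (241,201), shampoo (145,194), tumbler (361,181) and soap (343,266).

```bash
cat > h.py <<'E'
import numpy as np,cv2
def rays(d,uv):
    K=d["camera_matrix"];k=float(d["k1"])
    p=cv2.undistortPoints(np.array(uv,float).reshape(-1,1,2),K,np.array([k,0,0,0,0.])).reshape(-1,2)
    return p
def world(d,uv,z):   # z = depth along axis
    p=rays(d,uv); z=np.asarray(z,float).reshape(-1,1)
    c=np.hstack([p[:,:1],-p[:,1:],-np.ones((len(p),1))])*z
    return c@np.array(d["rotation"]).T+np.array(d["position"])
E
python3 - <<'E'
from h import *
d=np.load("top0.npz"); px=d["pixels"]; Z=d["z_map"]
print(d["position"],np.round(d["rotation"],3).tolist(),d["k1"],d["camera_matrix"].tolist())
for n,(u,v) in dict(l1=(212,161),l2=(280,172),l3=(199,228),l4=(268,240)).items():
    h=px.astype(int); m=(h[...,2]>110)&(h[...,2]-h[...,0]>35)&(h[...,1]>80)
    nb,lab=cv2.connectedComponents(m.astype(np.uint8)); m=lab==lab[v,u]
    vv,uu=np.nonzero(m); c=cv2.minEnclosingCircle(np.c_[uu,vv].astype(np.float32))
    P=world(d,np.c_[uu,vv],Z[vv,uu]); o=abs(uu-c[0][0])+abs(vv-c[0][1])<12
    print(n,m.sum(),np.round(c[0],1),round(c[1],1),"top z",np.median(P[o,2]).round(4),"ctr",world(d,[c[0]],[np.median(Z[vv,uu][o])]).round(4))
for n,(u,v) in dict(bot=(241,201),sh=(138,190),shb=(150,198),tum=(361,181),soap=(343,266)).items(): print(n,world(d,[(u,v)],[Z[v,u]]).round(3))
E
```

```text
[0.45575996 0.00767025 0.88507905] [0.112, -0.11, -1.543] 0.00644138301006138 [[437.57298000032114, 0.0, 278.23622050561136], [0.0, 437.57298000032114, 213.7995534831529], [0.0, 0.0, 1.0]]Traceback (most recent call last):
  File "<stdin>", line 8, in <module>
  File "h.py", line 9, in world
    return c@np.array(d["rotation"]).T+np.array(d["position"])
           ~~~~~~~~~~~~~~~~~~~~~~~~~~~^~~~~~~~~~~~~~~~~~~~~~~~
ValueError: operands could not be broadcast together with shapes (1679,) (3,)
```

View pics/scene0.png

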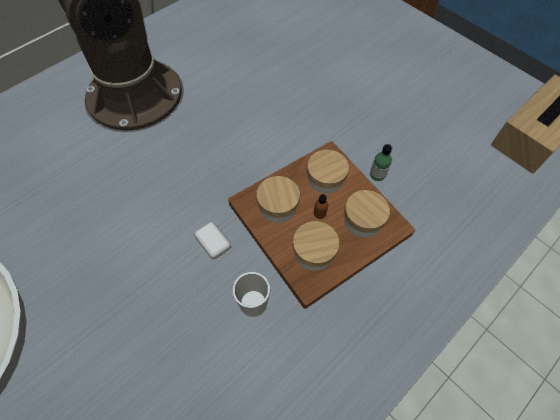

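The scene view confirms the layout: four lids around the small bottle (321,207), with the shampoo, tumbler and soap outside the stand. The camera rotation is a rotation vector, so I'll convert it.

```bash
sed -i 's/np.array(d\["rotation"\]).T/cv2.Rodrigues(np.array(d["rotation"],float))[0].T/' h.py
cat > m.py <<'E'
from h import *
d=np.load("top0.npz"); px=d["pixels"]; Z=d["z_map"]
h=px.astype(int); m0=(h[...,2]>110)&(h[...,2]-h[...,0]>35)&(h[...,1]>80)
nb,lab=cv2.connectedComponents(m0.astype(np.uint8))
for n,(u,v) in dict(l1=(212,161),l2=(280,172),l3=(199,228),l4=(268,240)).items():
    m=lab==lab[v,u]
    vv,uu=np.nonzero(m); c=cv2.minEnclosingCircle(np.c_[uu,vv].astype(np.float32))
    P=world(d,np.c_[uu,vv],Z[vv,uu]); o=abs(uu-c[0][0])+abs(vv-c[0][1])<12
    print(n,m.sum(),np.round(c[0],1),round(c[1],1),"top z",np.median(P[o,2]).round(4),"ctr",world(d,[c[0]],[np.median(Z[vv,uu][o])]).round(4))
for n,(u,v) in dict(bot=(241,201),sh=(138,190),shb=(150,198),tum=(361,181),soap=(343,266)).items(): print(n,world(d,[(u,v)],[Z[v,u]]).round(3))
E
python3 m.py
```

```text
l1 1679 [211.5 159.5] 23.6 top z 0.0809 ctr [[0.6708 0.1386 0.0809]]
l2 1687 [279.5 171.9] 23.5 top z 0.0807 ctr [[0.6502 0.0096 0.0806]]
l3 1774 [197.8 227.2] 24.1 top z 0.0771 ctr [[0.5421 0.1586 0.0772]]
l4 1814 [266.7 239.8] 24.1 top z 0.0806 ctr [[0.5216 0.03   0.0807]]
bot [[0.59  0.079 0.095]]
sh [[0.605 0.267 0.1  ]]
shb [[0.597 0.255 0.062]]
tum [[ 0.653 -0.158  0.006]]
soap [[ 0.479 -0.119  0.02 ]]
```

```bash
python3 -m creep '[[-0.9,-0.63,0,0,0],[-0.9,-0.63,0.2,0,0],[-0.9,-0.63,0.2,0,0],[-0.9,-0.63,0.2,0,0],[-0.9,-0.63,0.2,0,0],[-0.9,-0.63,0.2,0,0],[-0.9,-0.63,0.2,0,0],[-0.9,-0.63,0.2,0,0],[-0.9,-0.63,0.2,0,0],[-0.9,-0.63,0.2,0,0],[-0.9,-0.63,0.2,0,0],[-0.9,-0.63,0.2,0,0]]' 10; python3 -m creep '[[0,0,0,-0.87,0],[0,0,0,-0.87,0],[0,0,0,-0.86,0],[0,0,0,0,0],[0,0,0,0,0]]'
```

```text
clock: 1.6
position: [0.5148, 0.1605, 0.1383]
ee_rot: [-0.526, -3.097, 0.0]
force: [1.1, 0.4, 0.7]
width: 0.006
gripper_force: 0.0
clock: 2.22
position: [0.5142, 0.1617, 0.1386]
ee_rot: [-0.246, -3.132, 0.0]
force: [-0.3, 0.6, 0.2]
width: 0.005
gripper_force: 0.0
```

```bash
python3 -m creep '[[0.03,0,0.46,0,0],[0,0,0.46,0,0],[0,0,0.46,0,0],[0,0,0,0,0]]';for i in 1;do python3 -m creep '[[0,0,0.05,0,0],[0,0,0,0,0]]'; python3 -m creep '[[0,0,0.05,0,0],[0,0,0,0,0]]'; python3 -m creep '[[0,0,0.025,0,0],[0,0,0,0,0]]'; done
```

```text
clock: 2.72
position: [0.5121, 0.1616, 0.0825]
ee_rot: [-0.245, -3.13, 0.002]
force: [0.1, -0.6, -0.1]
width: 0.005
gripper_force: 0.0
clock: 2.98
position: [0.5136, 0.1621, 0.0821]
ee_rot: [0.244, 3.131, 0.001]
force: [-0.2, -0.5, 0.2]
width: 0.005
gripper_force: 0.0
clock: 3.22
position: [0.5132, 0.1619, 0.0797]
ee_rot: [0.244, 3.132, 0.0]
force: [-0.8, 0.5, 0.4]
width: 0.005
gripper_force: 0.0
clock: 3.48
position: [0.5132, 0.1619, 0.0785]
ee_rot: [0.244, 3.132, 0.0]
force: [-1.0, 0.2, 0.3]
width: 0.006
gripper_force: 0.2
```

```bash
python3 -m creep '[[0,0,0.025,0,0],[0,0,0,0,0]]'|egrep 'pos|^for'; python3 -m creep '[[0,0,0.025,0,0],[0,0,0,0,0]]'|egrep 'pos|^for'; python3 -m creep '[[0,0,0.025,0,0],[0,0,0,0,0]]'|egrep 'pos|^for'
```

```text
position: [0.5133, 0.1619, 0.0776]
force: [-0.1, -0.7, 1.2]
position: [0.5133, 0.1619, 0.0766]
force: [-0.6, 0.8, 2.5]
position: [0.5134, 0.1619, 0.0758]
force: [0.1, -0.8, 6.0]
```

```bash
python3 -m creep '[[0,0,0.025,0,0],[0,0,0,0,0]]'|egrep 'pos|^for'; python3 -m creep '[[0,0,0.025,0,0],[0,0,0,0,0]]'|egrep 'pos|^for'
```

```text
position: [0.5135, 0.162, 0.0751]
force: [-2.3, -1.0, 10.3]
position: [0.5135, 0.162, 0.0744]
force: [-2.7, -1.1, 13.8]
```

```bash
cat > tilt.py <<'E'
import sys; from h import *; from cell import vision
n=sys.argv[1]; b=np.load("top0.npz"); a=vision.get_image("top")
C=dict(l1=(211.5,159.5),l2=(279.5,171.9),l3=(197.8,227.2),l4=(266.7,239.8))
v,u=np.mgrid[:420,:560]
for k,c in C.items():
    m=(u-c[0])**2+(v-c[1])**2<19**2; out=[]
    for d in(b,a):
        P=world(d,np.c_[u[m],v[m]],d["z_map"][m]); g=abs(P[:,2]-.08)<.012; P=P[g]
        Q=P-P.mean(0); s=np.linalg.lstsq(np.c_[Q[:,:2],np.ones(len(Q))],P[:,2],rcond=None)[0]; out+=[len(P),s.round(3)]
    print(k,out)
cv2.imwrite(f"pics/{n}.png",a["pixels"])
E
python3 tilt.py t3
```

```text
l1 [1115, array([-0.003,  0.003,  0.081]), 1118, array([ 0.001, -0.003,  0.081])]
l2 [1133, array([0.   , 0.   , 0.081]), 1129, array([-0.002, -0.002,  0.081])]
l3 [1126, array([-0.002, -0.001,  0.077]), 101, array([ 0.115, -0.014,  0.078])]
l4 [1134, array([ 0.002, -0.004,  0.081]), 1133, array([ 0.003, -0.003,  0.081])]
```

Run:
```python
from cell import vision; import cv2,numpy as np
a=vision.get_image("scene"); np.savez("scene_p.npz",**a)
b=np.load("scene0.npz")["pixels"]
cv2.imwrite("pics/s3.png",np.hstack([cv2.resize(x[120:290,220:430],None,fx=1.9,fy=1.9,interpolation=2) for x in(b,a["pixels"])]))
```

```text
(no output)
```

View pics/s3.png

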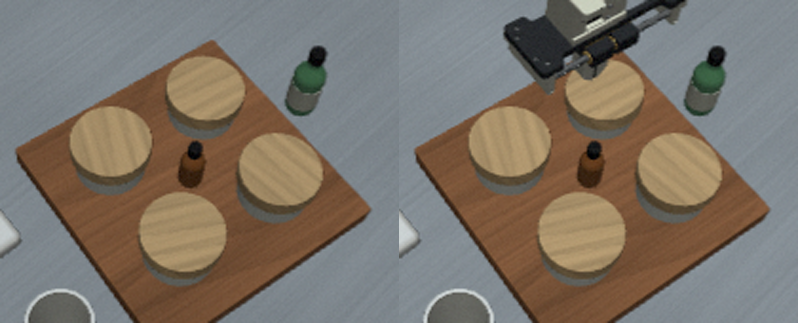

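The pressed lid is the one at (328,168) in the full scene image, with the fingers at its far-left edge. I can't judge tilt by eye, so I'll compare scene depth on the visible half before and during the press.

```bash
cat > st.py <<'E'
from h import *
for f in("scene0.npz","scene_p.npz"):
    d=np.load(f); v,u=np.mgrid[:420,:560]
    m=((u-328)**2/19**2+(v-170)**2/16**2<1)&(v>160)
    P=world(d,np.c_[u[m],v[m]],d["z_map"][m])
    i=(P[:,0]-.542)*.988-(P[:,1]-.1586)*.155
    for lo in(-.02,-.01,0,.01,.02,.03):
        g=(i>lo)&(i<lo+.01)&(P[:,2]<.09)&(P[:,2]>.068); print(lo,g.sum(),np.median(P[g,2]).round(4) if g.any() else '',end=' | ')
    print()
E
python3 st.py
```

```text
-0.02 66 0.0781 | -0.01 112 0.0782 | 0 139 0.078 | 0.01 150 0.0781 | 0.02 139 0.0779 | 0.03 110 0.0775 | 
-0.02 71 0.0751 | -0.01 111 0.0754 | 0 135 0.0765 | 0.01 149 0.0774 | 0.02 128 0.0781 | 0.03 116 0.079 |
```

The lid tilts: the far side rose and the pressed side sank, a slope of about 0.1. It's the rocking one. I'll release it and check that it springs level.

```bash
python3 -m creep '[[0,0,-0.1,0,0],[0,0,-0.4,0,0],[0,0,-0.4,0,0],[0,0,0,0,0],[0,0,0,0,0]]'
python3 - <<'E'
from cell import vision; import numpy as np
np.savez("scene_p.npz",**vision.get_image("scene"))
E
python3 st.py
```

```text
clock: 5.45
position: [0.5131, 0.1619, 0.1096]
ee_rot: [0.244, 3.132, 0.0]
force: [-0.3, -0.7, -0.3]
width: 0.006
gripper_force: 0.0
-0.02 66 0.0781 | -0.01 112 0.0782 | 0 139 0.078 | 0.01 150 0.0781 | 0.02 139 0.0779 | 0.03 110 0.0775 | 
-0.02 67 0.0762 | -0.01 116 0.0764 | 0 143 0.0761 | 0.01 148 0.0759 | 0.02 137 0.0761 | 0.03 110 0.0759 |
```

```bash
python3 -m creep '[[0.25,0,0.4,0,0],[0,0,0.4,0,0],[0,0,0.025,0,0],[0,0,0,0,0]]'|egrep 'pos|^for'; python3 -m creep '[[0,0,0.025,0,0],[0,0,0,0,0]]'|egrep 'pos|^for';python3 -m creep '[[0,0,0.025,0,0],[0,0,0,0,0]]'|egrep 'pos|^for';python3 -m creep '[[0,0,0.025,0,0],[0,0,0,0,0]]'|egrep 'pos|^for'
```

```text
position: [0.5035, 0.1632, 0.0764]
force: [-0.1, -0.5, -0.2]
position: [0.5038, 0.1634, 0.0759]
force: [2.0, -0.3, 0.6]
position: [0.5036, 0.1635, 0.0747]
force: [0.0, -0.7, 1.6]
position: [0.5037, 0.1635, 0.0739]
force: [0.3, -1.3, 5.1]
```

```bash
python3 - <<'E'
from cell import vision; import numpy as np
np.savez("scene_p.npz",**vision.get_image("scene"))
E
python3 st.py; python3 tilt.py t3b|grep l3
```

```text
-0.02 66 0.0781 | -0.01 112 0.0782 | 0 139 0.078 | 0.01 150 0.0781 | 0.02 139 0.0779 | 0.03 110 0.0775 | 
-0.02 70 0.0748 | -0.01 113 0.0757 | 0 134 0.0767 | 0.01 142 0.077 | 0.02 136 0.0783 | 0.03 115 0.0793 | 
l3 [1126, array([-0.002, -0.001,  0.077]), 309, array([ 0.098, -0.017,  0.077])]
```

It rocks cleanly again, with a slope of about 0.1 at 5 N. Next I'll press its middle.

```bash
python3 -m creep '[[0,0,-0.1,0,0],[0,0,-0.4,0,0],[-0.5,0,0,0,0],[-0.47,0.03,0,0,0],[0,0,0.3,0,0],[0,0,0.1,0,0],[0,0,0,0,0],[0,0,0,0,0]]'|egrep 'pos|^for'; python3 -m creep '[[0,0,0.05,0,0],[0,0,0.05,0,0],[0,0,0,0,0]]'|egrep 'pos|^for';python3 -m creep '[[0,0,0.05,0,0],[0,0,0,0,0]]'|egrep 'pos|^for'
```

```text
position: [0.5412, 0.1588, 0.0776]
force: [0.5, 0.4, 0.3]
position: [0.5417, 0.1588, 0.0739]
force: [-2.5, -0.7, 4.7]
position: [0.5418, 0.1588, 0.0732]
force: [-6.3, -2.3, 22.0]
```

```bash
python3 -m creep '[[0,0,0,0,0],[0,0,0,0,0]]'|egrep 'pos|^for'; python3 -m creep '[[0,0,-0.1,0,0],[0,0,-1,0,0],[0.6,0,-1,0,0],[1,0,-0.5,0,0],[1,0,0,0,0],[1,0,0,0,0],[0,0,0,0,0],[0,0,0,0,0]]'|egrep 'pos|^for'
python3 - <<'E'
from cell import vision; import numpy as np
np.savez("scene_p.npz",**vision.get_image("scene"))
E
python3 st.py; python3 tilt.py fin
```

```text
position: [0.5418, 0.1589, 0.0733]
force: [-7.4, -1.9, 22.2]
position: [0.4002, 0.181, 0.1758]
force: [0.3, 0.6, -0.4]
-0.02 66 0.0781 | -0.01 112 0.0782 | 0 139 0.078 | 0.01 150 0.0781 | 0.02 139 0.0779 | 0.03 110 0.0775 | 
-0.02 81 0.0725 | -0.01 120 0.0727 | 0 148 0.0725 | 0.01 146 0.0728 | 0.02 127 0.0727 | 0.03 101 0.0725 | 
l1 [1115, array([-0.003,  0.003,  0.081]), 1118, array([-0.001, -0.001,  0.081])]
l2 [1133, array([0.   , 0.   , 0.081]), 1137, array([-0.001,  0.001,  0.081])]
l3 [1126, array([-0.002, -0.001,  0.077]), 1128, array([-0.003, -0.001,  0.072])]
l4 [1134, array([ 0.002, -0.004,  0.081]), 1132, array([-0.004,  0.   ,  0.081])]
```

View pics/fin.png

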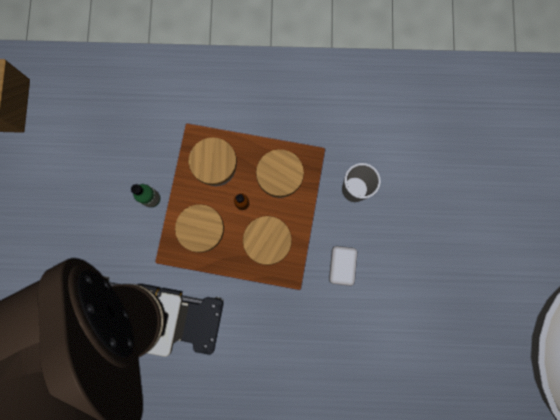

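The arm is clear of the stand. The lid at (199,228) is level and about 5 mm lower, and the small bottle, shampoo, tumbler and soap haven't moved.

```bash
python3 -c "from cell import sign_off; print(sign_off())"
```

```text
the job is handed in; nothing more can be done
None
```

The loose lid was the one at about x = 0.54, y = 0.16 m: it rocked when pressed at its edge (the first lid I tried, so the other three were not pressed), a middle press of about 22 N (a little over the suggested 12–20 N) seated it level and 5 mm lower, nothing else moved, and the job is handed in.

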